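# Read the fill rod of the balcony recycling cabinet

## Robot

A 6-joint arm with a two-finger parallel gripper is mounted at the origin on the work surface. World frame = base frame: x ahead of the robot, y to its left, z up, the work surface at z = 0. Lengths are in m, angles in rad, forces in N, time in s.
With the tool pointing down it reaches from about 0.375 to 0.975 m from the base axis. Payload 3.8 kg.
Tool frame: the origin (TCP) lies on the mounting face of the last link; the fingertips stand 173 mm ahead of it and the grasp point (between the pads) lies 155 mm ahead of it (bot.hold_point_z is the distance from the TCP to the grasp point, in m); z points along the fingers, y is the line along which they close (so a half turn about z gives the same grasp; the last joint's range is limited). The gripper opens to 85 mm and grips with 20 to 120 N. Pads are 22 mm wide; open, the fingers measure 114 mm over their backs; the gripper's body (76 mm by 85 mm) begins 54 mm behind the grasp point. The pads swing forward as they close: fully open they stand 13 mm farther back than shut.
Start: joints at [1.223, 0.264, 1.604, -0, 1.274, -0.037], TCP at [0.206, 0.643, 0.405] pointing down, gripper open.
Joint ranges: [-2.63, 2.63], [-0.94, 2.18], [0.31, 2.57], [-1.31, 4.45], [0, 2.66], [-2.55, 2.55]. Speed limits (rad/s): [2.57, 2.57, 3.14, 3.14, 3.14, 3.14].

## Interface

Orientations are given as a rotation vector (axis times angle).
In Python, from workcell import bot, optics gives the robot as it stands.
- The arm moves only by the shell command python3 -m jog 'ROWS' [OPENING] [FORCE]. ROWS is JSON, a list of rows, each an object of numbers: "dx", "dy", "dz": the shift along the tool's x, y, z in mm; "ax", "ay", "az": the turn, a rotation vector about the tool's x, y, z in degrees. A call has 1 to 20 rows; each row shifts and turns the commanded pose from where the row before left it, along the tool's axes as they then stand; what a row does not reach is not made up. A row lasts 1/12 s, in which the tool goes at most 41.7 mm and 7.16 degrees, less where a joint would pass 70% of its speed; a pose out of reach is approached as far as the arm can. A call with a gripper value outside its range is refused whole. OPENING is the opening, from 0 (shut) to 1 (fully open), set as the call begins (- or left out, the last holds). The fingers move at their own pace and stop on an object; FORCE is the grip in N (left out, the last holds). Time passes only in rows, so rows that do not move let the fingers close. It gives the time, the measured TCP pose, the force, the opening and the grip force at its end, in the units of the state.
- bot.read_state(): the state, without advancing time (a new reading comes with each control period).
- optics.read_camera(name): name is "side" or "top"; returns a dict with "img" (480x640x3 uint8, red, green, blue), "vertical_fov" (degrees; the focal length in pixels is half the picture's height over the tangent of half this angle, whatever the lens; pixels are square), "cx", "cy" (the principal point, pixels), "R" (3x3) and "t" (3): a world point X has camera coordinates R X + t. Camera axes: x right, y down, z forward; pixel columns grow to the right and rows downward; lengths in m; the calibration is good to about 2 mm. A picture is of the moment at which its call begins. There is no depth.
- bot.finish_job(): hands the job in; it is judged then, once.
The state is a dict: "time": time; "q": joint angles; "joint_vel": joint speeds; "joint_torque": joint torques, N m; "tool_pos": TCP position; "tcp_rot": TCP orientation; "wrist_force": force on the tool from outside, world axes, zero at the start; "torque": the same for the moment, N m; "width": opening from 0.0 (shut) to 1.0 (fully open); "grip_force": force on a finger pad.
Only numpy, scipy, OpenCV 4.12 (cv2) and the standard library are available. Lean on these libraries where they do the work, as an engineer would, in place of code of your own. Each camera call takes 0.05 s, during which the arm holds its last target. There are 200 camera calls.

## Task

Lift the steel cup off the fill rod on the green recycling cabinet and set it down, still mouth down and not dropped, so that it stands wholly on the round cork mat. Then take the rod's yellow handle and draw the rod straight up, without forcing it against its sleeve, until its whole red band shows above the cabinet top but none of the blue band, never pulling it right out. Finish while still holding the rod upright and still there so it can be read; leave the other things on the bench where they are.

Things in the scene. Friction and masses are not known exactly. Their poses are not given: they have to be found in the camera images.
- cabinet: green box-shaped bench-top recycling cabinet, fixed, 160 (x) x 180 (y) x 150 mm high, small white door with a knob on its -x face (reaching up to 50 mm out). Origin: centre of the underside. A dark steel guide sleeve, 50 mm square, is set flush in the middle of its top.
- mouth (a point): centre of the bore's mouth, in the flat top of the cabinet (150 mm above the bench). The bore is vertical, round, 15.5 mm in diameter, 90 mm deep and open below.
- rod: loose aluminium rod, 14 mm in diameter, 0.15 kg, standing in the bore, free to slide and turn; it falls back if let go. Origin: on its axis, under its collar (24 mm diameter, 4 mm thick), which rests on the cabinet top, so the origin's height above mouth is the lift. z points up; the rod reaches 100 mm below the origin. At the start the cup hides what stands above the cabinet.
- rod_grip (a point): centre of the rod's yellow handle: a bar 40 mm long along the rod's x, 14 mm thick along its y, 28 mm high (22 to 50 mm above the rod's origin); this point is on the axis, 36 mm above the origin
- red_low (a point): lower edge of the rod's red band (15 mm high), on the axis, 45 mm below the rod's origin: the whole band shows from a lift of 45 mm
- blue_top (a point): upper edge of the rod's blue band (which runs from here to the foot), on the axis, 70 mm below the rod's origin: blue shows above a lift of 70 mm
- cup: stainless cup-shaped lid holder standing mouth down over the rod's handle on the cabinet top, loose, 60 mm in diameter, 72 mm high, wall 2.5 mm, inside 69 mm deep, about 0.12 kg. Origin: centre of the rim plane (the lower end); z points up to the closed end.
- mat: round cork mat, fixed on the bench, 150 mm in diameter, 4 mm thick; origin: centre of its underside
- cup2: second, identical steel cup standing mouth down on the bench; leave it. Origin: centre of the rim, below
- funnel: red plastic funnel standing mouth down on the bench, 110 mm wide, 115 mm high; leave it. Origin: centre of the underside
- jar: tall closed glass jar with a steel cap, 90 mm in diameter, 200 mm high; leave it. Origin: centre of the underside
- crate: grey slatted crate, 240 (x) x 180 (y) x 120 mm high, on the robot's left, fixed; leave it. Origin: centre of the underside

How it is judged:
By the outcome, as a careful person would: the job done as asked, in the order asked, and still so for the second after the job is handed in, while the arm keeps its last pose, push and grip.
It also fails if it takes over 64 s, if anything falls off the work surface, if the arm or the gripper's body presses on something with over 40 N, if the wrist force passes 120 N, or if a joint passes its speed limit or range.

## Working session

There is one attempt and no reset: what is moved stays moved. The work goes in short steps, Python scripts to look and compute and a shell command to move; the robot and the scene stay as the last step left them, time stands still between calls to the robot, and variables do not carry over. Pictures are saved under pics/ and viewed, at most 10 in all, crops included, and the job is handed in when it is done.

```bash
ls; mkdir -p pics; cat > h.py <<'E'
import numpy as np,cv2
from workcell import bot,optics
from scipy.spatial.transform import Rotation as Ro
def cam(n):
    c=optics.read_camera(n); c['f']=240/np.tan(np.radians(c['vertical_fov'])/2); return c
def save(c,p): cv2.imwrite(p,c['img'][:,:,::-1])
def onz(c,u,v,z):
    R=np.array(c['R']);t=np.array(c['t']); o=-R.T@t
    d=R.T@np.array([(u-c['cx'])/c['f'],(v-c['cy'])/c['f'],1]); return o+d*(z-o[2])/d[2]
def proj(c,X):
    p=np.array(c['R'])@np.array(X)+np.array(c['t']); return c['f']*p[0]/p[2]+c['cx'],c['f']*p[1]/p[2]+c['cy']
E
python3 - <<'E'
from h import *
for n in('top','side'):
    c=cam(n);save(c,f'pics/{n}0.png');R=np.array(c['R']);print(n,c['f'],c['cx'],c['cy'],-R.T@np.array(c['t']),R.round(3).tolist(), [k for k in c])
print(bot.read_state())
E
```

```text
pics
top 440.0530562804037 321.658724985391 244.0997260808579 [0.40707814 0.14242028 1.1897977 ] [[0.019, -1.0, 0.019], [-0.985, -0.022, -0.172], [0.172, -0.015, -0.985]] ['img', 'vertical_fov', 'cx', 'cy', 'R', 't', 'f']
side 475.36464387713477 315.8786825855819 248.3264018255048 [0.49248185 0.87093377 0.92127096] [[-0.988, -0.154, 0.006], [-0.116, 0.717, -0.687], [0.101, -0.679, -0.727]] ['img', 'vertical_fov', 'cx', 'cy', 'R', 't', 'f']
{'time': 0.1, 'q': array([ 1.22311909e+00,  2.64716443e-01,  1.60523684e+00, -1.87011933e-05,
        1.27371117e+00, -3.69008826e-02]), 'joint_vel': array([-0.00058819, -0.00047299, -0.00342011, -0.0008325 , -0.00302126,
        0.00051831]), 'joint_torque': array([ 8.61113622e-04, -5.16711760e+01, -3.68590772e+01,  9.45328952e-05,
        6.13498254e-03,  5.61770577e-06]), 'tool_pos': array([0.2063151 , 0.64237704, 0.40346045]), 'tcp_rot': array([-0.48613689, -3.10336716,  0.00319937]), 'wrist_force': array([ 0.44159573, -0.09102119, -0.35787347]), 'torque': array([ 0.00851613, -0.0201577 , -0.01847595]), 'grip_force': 0.0, 'width': 1.004612736409206}
```

View pics/top0.png

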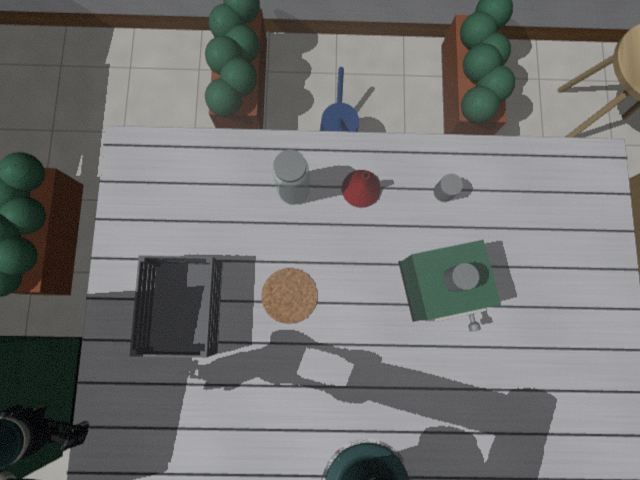

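View pics/side0.png

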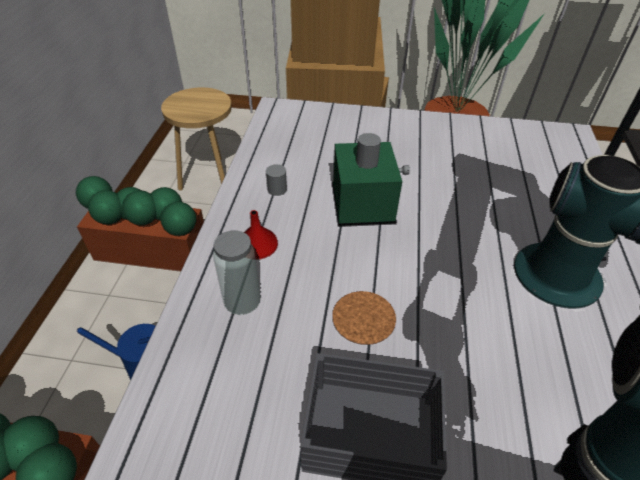

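The top view shows the cup at about (466,277) on the cabinet, the mat at (290,296), the jar at (291,165), the funnel at (361,188) and cup2 at (451,185). In the side view the cup top is near (368,140) and the mat at (364,317).

```bash
python3 - <<'E'
from h import *
for n,box in(('top',(390,230,520,340)),('side',(320,120,420,230))):
    c=cam(n);im=c['img'];hsv=cv2.cvtColor(im,cv2.COLOR_RGB2HSV)
    m=cv2.inRange(hsv,(5,70,60),(22,255,255));
    if n=='top': m[:230]=0;m[350:]=0;m[:,:240]=0;m[:,340:]=0
    else: m[:285]=0;m[350:]=0;m[:,:320]=0;m[:,410:]=0
    k=max(cv2.findContours(m,0,1)[0],key=cv2.contourArea);e=cv2.fitEllipse(k);print(n,'mat',e,onz(c,*e[0],.004))
    x0,y0,x1,y1=box;cv2.imwrite(f'pics/{n}_c.png',cv2.resize(im[y0:y1,x0:x1,::-1],None,fx=5,fy=5,interpolation=cv2.INTER_NEAREST))
    g=cv2.inRange(hsv,(60,80,30),(95,255,255));g[:y0]=0;g[y1:]=0;g[:,:x0]=0;g[:,x1:]=0
    k=max(cv2.findContours(g,0,1)[0],key=cv2.contourArea);print('green',cv2.approxPolyDP(cv2.convexHull(k),3,True)[:,0].tolist())
E
```

```text
top mat ((289.0628356933594, 295.5021667480469), (53.66025924682617, 54.468997955322266), 71.35867309570312) [0.47290313 0.2086437  0.004     ]
green [[450, 298], [456, 295], [467, 300], [466, 304], [452, 304]]
side mat ((363.80511474609375, 317.3664855957031), (51.85938262939453, 62.92130661010742), 100.39256286621094) [0.47540343 0.21470565 0.004     ]
green [[389, 142], [401, 180], [395, 220], [339, 222], [335, 145]]
```

View pics/top_c.png

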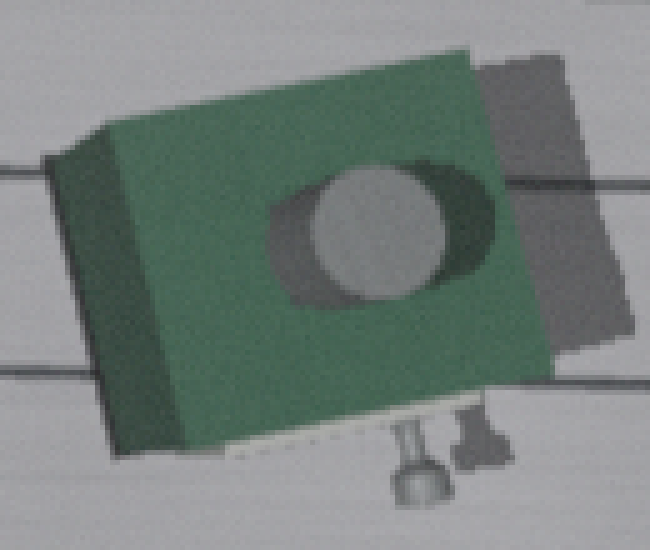

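View pics/side_c.png

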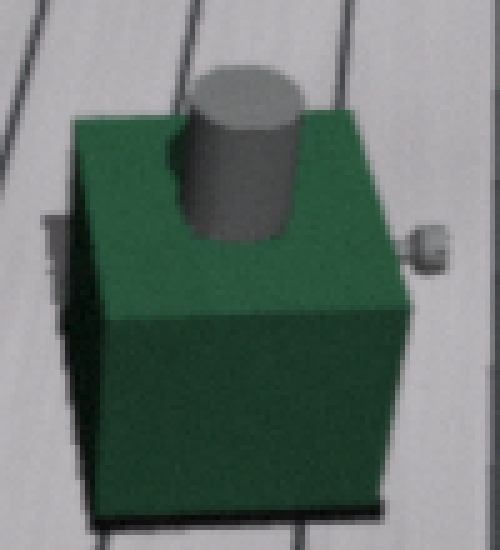

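Crops: top view has the cup-top centre at (465.5,276.1) and the cabinet top corners at crop (468,50),(553,378),(187,448),(107,122). The side view has the cup top at (368.7,139.1) and corners at crop (75,122),(352,112),(410,307),(105,320).

```bash
python3 - <<'E'
from h import *
D={'top':((390,230),(380,233),[(468,50),(553,378),(187,448),(107,122)]),'side':((320,120),(246,98),[(75,122),(352,112),(410,307),(105,320)])}
for n in D:
    c=cam(n);o,cu,co=D[n];p=lambda q,z:onz(c,o[0]+q[0]/5-.5,o[1]+q[1]/5-.5,z)[:2].round(4)
    P=np.array([p(q,.15) for q in co]);print(n,'cup',p(cu,.222),'cab',P.mean(0),P.tolist(),[np.linalg.norm(P[i]-P[i-1]).round(4) for i in range(4)])
    e=P[0]-P[1] if n=='top' else P[0]-P[1];print(np.degrees(np.arctan2(e[1],e[0])))
    for nm,u,z in(('jar',{'top':(291,159),'side':(234,240)},.2),('cup2',{'top':(452,182),'side':(276,169)},.072)): print(nm,onz(c,*u[n],z))
    print(proj(c,[.2063,.6424,.4035]))
s=bot.read_state();R=Ro.from_rotvec(s['tcp_rot']).as_matrix();print(R.round(3).tolist(),s['tool_pos'])
E
```

```text
top cup [ 0.5116 -0.1931] cab [ 0.51205 -0.19335] [[0.6092, -0.2642], [0.4525, -0.2976], [0.4165, -0.1234], [0.57, -0.0882]] [np.float64(0.1803), np.float64(0.1602), np.float64(0.1779), np.float64(0.1575)]
12.032316191189947
jar [0.78249116 0.20343453 0.2       ]
cup2 [ 0.77818001 -0.21824232  0.072     ]
(np.float64(10.038371767966112), np.float64(437.4845590701615))
side cup [ 0.5146 -0.1893] cab [ 0.514375 -0.1905  ] [[0.6102, -0.2589], [0.4564, -0.2943], [0.4183, -0.1224], [0.5726, -0.0864]] [np.float64(0.1766), np.float64(0.1578), np.float64(0.1761), np.float64(0.1584)]
12.961963425668436
jar [0.76791304 0.20022176 0.2       ]
cup2 [ 0.77440061 -0.21918105  0.072     ]
(np.float64(613.4640086784564), np.float64(461.0678417240994))
[[-0.952, 0.306, -0.0], [0.306, 0.952, -0.001], [0.0, -0.001, -1.0]] [0.20640056 0.64255023 0.40417438]
```

```bash
python3 -m jog '[{"dz":-20,"az":-6},{"dz":-25,"az":-6},{"dz":-20,"az":-5.8},{"dx":-10,"dy":-15},{"dx":-20,"dy":-31},{"dx":-22,"dy":-35},{"dx":-22,"dy":-35},{"dx":-22,"dy":-35},{"dx":-22,"dy":-35},{"dx":-22,"dy":-35},{"dx":-22,"dy":-35},{"dx":-22,"dy":-35},{"dx":-22,"dy":-35},{"dx":-22,"dy":-35},{"dx":-22,"dy":-35},{"dx":-14,"dy":-36},{"dx":-4,"dy":-36}]' 1 30 && python3 -m jog '[{"dx":-4,"dy":-36},{"dx":-4,"dy":-36},{"dx":-4,"dy":-36},{"dx":-4,"dy":-36},{"dx":-4,"dy":-36},{"dx":-4,"dy":-36},{"dx":-4,"dy":-36},{"dx":-4,"dy":-36},{"dy":-15},{},{},{}]'
```

```text
invalid input
```

```bash
python3 -m jog '[{"dx":0,"dy":0,"dz":-20,"ax":0,"ay":0,"az":-6},{"dx":0,"dy":0,"dz":-25,"ax":0,"ay":0,"az":-6},{"dx":0,"dy":0,"dz":-20,"ax":0,"ay":0,"az":-5.8}]' 1 30
```

```text
time: 0.55
tool_pos: [0.2064, 0.6426, 0.4703]
tcp_rot: [0.008, -3.141, 0.001]
wrist_force: [-0.7, 2.0, 0.5]
width: 1.003
grip_force: 0.0
```

```bash
python3 -m jog '[{"dx":-10,"dy":-16,"dz":0,"ax":0,"ay":0,"az":0},{"dx":-20,"dy":-31,"dz":0,"ax":0,"ay":0,"az":0},{"dx":-22,"dy":-35,"dz":0,"ax":0,"ay":0,"az":0},{"dx":-22,"dy":-35,"dz":0,"ax":0,"ay":0,"az":0},{"dx":-22,"dy":-35,"dz":0,"ax":0,"ay":0,"az":0},{"dx":-22,"dy":-35,"dz":0,"ax":0,"ay":0,"az":0},{"dx":-22,"dy":-35,"dz":0,"ax":0,"ay":0,"az":0},{"dx":-22,"dy":-35,"dz":0,"ax":0,"ay":0,"az":0},{"dx":-22,"dy":-35,"dz":0,"ax":0,"ay":0,"az":0},{"dx":-22,"dy":-35,"dz":0,"ax":0,"ay":0,"az":0},{"dx":-22,"dy":-35,"dz":0,"ax":0,"ay":0,"az":0},{"dx":-22,"dy":-35,"dz":0,"ax":0,"ay":0,"az":0},{"dx":-14,"dy":-36,"dz":0,"ax":0,"ay":0,"az":0},{"dx":-6,"dy":-36,"dz":0,"ax":0,"ay":0,"az":0}]' && python3 -m jog '[{"dx":-4,"dy":-36,"dz":0,"ax":0,"ay":0,"az":0},{"dx":-4,"dy":-36,"dz":0,"ax":0,"ay":0,"az":0},{"dx":-4,"dy":-36,"dz":0,"ax":0,"ay":0,"az":0},{"dx":-4,"dy":-36,"dz":0,"ax":0,"ay":0,"az":0},{"dx":-4,"dy":-36,"dz":0,"ax":0,"ay":0,"az":0},{"dx":-4,"dy":-36,"dz":0,"ax":0,"ay":0,"az":0},{"dx":-4,"dy":-36,"dz":0,"ax":0,"ay":0,"az":0},{"dx":-4,"dy":-36,"dz":0,"ax":0,"ay":0,"az":0},{"dx":-2,"dy":-25,"dz":0,"ax":0,"ay":0,"az":0},{"dx":0,"dy":-10,"dz":0,"ax":0,"ay":0,"az":0},{"dx":0,"dy":0,"dz":0,"ax":0,"ay":0,"az":0},{"dx":0,"dy":0,"dz":0,"ax":0,"ay":0,"az":0}]'
```

```text
time: 1.72
tool_pos: [0.4776, 0.1716, 0.4698]
tcp_rot: [0.001, 3.14, -0.0]
wrist_force: [-0.2, -0.7, 0.9]
width: 1.005
grip_force: 0.0
time: 2.72
tool_pos: [0.5102, -0.1492, 0.4695]
tcp_rot: [-0.002, -3.141, -0.002]
wrist_force: [0.1, 0.4, -0.2]
width: 1.0
grip_force: 0.0
```

```bash
python3 -m jog '[{"dx":-1.5,"dy":-15,"dz":10,"ax":0,"ay":0,"az":0},{"dx":-1.5,"dy":-18,"dz":15,"ax":0,"ay":0,"az":0},{"dx":0,"dy":-9.5,"dz":15,"ax":0,"ay":0,"az":0},{"dx":0,"dy":0,"dz":10,"ax":0,"ay":0,"az":0},{"dx":0,"dy":0,"dz":0,"ax":0,"ay":0,"az":0},{"dx":0,"dy":0,"dz":0,"ax":0,"ay":0,"az":0}]';python3 - <<'E'
from h import *
a=[]
for n,(x,y) in(('top',(420,230)),('side',(315,60))):
    c=cam(n);a.append(cv2.resize(c['img'][y:y+110,x:x+100,::-1],None,fx=4,fy=4,interpolation=cv2.INTER_NEAREST))
cv2.imwrite('pics/a.png',np.hstack(a))
E
```

```text
time: 3.22
tool_pos: [0.5132, -0.1903, 0.4191]
tcp_rot: [0.002, -3.14, -0.002]
wrist_force: [1.4, 0.9, 0.1]
width: 1.001
grip_force: 0.0
```

View pics/a.png

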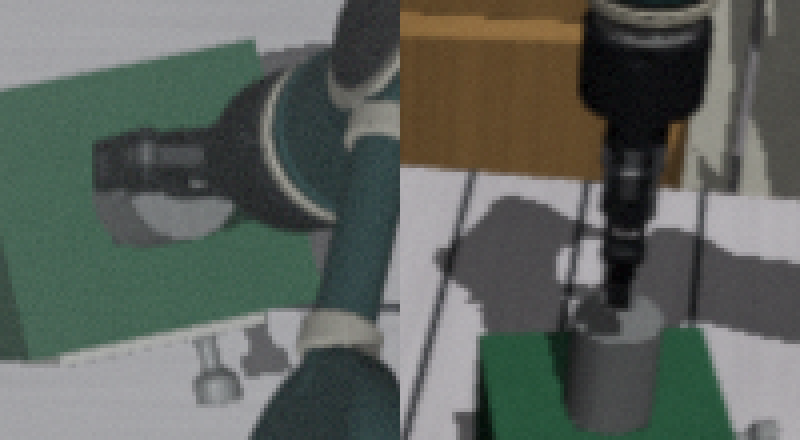

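The picture shows the fingers straddling the cup top in the side view (finger centre ~x=620, cup ~616 in the crop). I'll descend and grip.

```bash
python3 -m jog '[{"dx":0,"dy":-1,"dz":15,"ax":0,"ay":0,"az":0},{"dx":0,"dy":0,"dz":20,"ax":0,"ay":0,"az":0},{"dx":0,"dy":0,"dz":18,"ax":0,"ay":0,"az":0},{"dx":0,"dy":0,"dz":12,"ax":0,"ay":0,"az":0},{"dx":0,"dy":0,"dz":0,"ax":0,"ay":0,"az":0}]' && python3 -m jog '[{"dx":0,"dy":0,"dz":0,"ax":0,"ay":0,"az":0},{"dx":0,"dy":0,"dz":0,"ax":0,"ay":0,"az":0},{"dx":0,"dy":0,"dz":0,"ax":0,"ay":0,"az":0},{"dx":0,"dy":0,"dz":0,"ax":0,"ay":0,"az":0},{"dx":0,"dy":0,"dz":0,"ax":0,"ay":0,"az":0},{"dx":0,"dy":0,"dz":0,"ax":0,"ay":0,"az":0}]' 0.6 30
```

```text
time: 3.73
tool_pos: [0.5126, -0.192, 0.3525]
tcp_rot: [0.001, -3.138, -0.003]
wrist_force: [-0.1, -0.1, 0.2]
width: 0.999
grip_force: 0.0
time: 4.23
tool_pos: [0.5141, -0.1931, 0.3566]
tcp_rot: [0.0, 3.138, -0.002]
wrist_force: [0.5, 0.7, 6.3]
width: 0.695
grip_force: 33.1
```

```bash
python3 -m jog '[{"dx":0,"dy":0,"dz":0,"ax":0,"ay":0,"az":0},{"dx":0,"dy":0,"dz":-4,"ax":0,"ay":0,"az":0},{"dx":0,"dy":0,"dz":-6,"ax":0,"ay":0,"az":0},{"dx":0,"dy":0,"dz":-10,"ax":0,"ay":0,"az":0},{"dx":0,"dy":0,"dz":-12,"ax":0,"ay":0,"az":0},{"dx":0,"dy":0,"dz":-12,"ax":0,"ay":0,"az":0},{"dx":0,"dy":0,"dz":-12,"ax":0,"ay":0,"az":0},{"dx":0,"dy":0,"dz":-12,"ax":0,"ay":0,"az":0},{"dx":0,"dy":0,"dz":-12,"ax":0,"ay":0,"az":0},{"dx":0,"dy":0,"dz":-12,"ax":0,"ay":0,"az":0},{"dx":0,"dy":0,"dz":-8,"ax":0,"ay":0,"az":0},{"dx":0,"dy":0,"dz":0,"ax":0,"ay":0,"az":0},{"dx":0,"dy":0,"dz":0,"ax":0,"ay":0,"az":0}]' 0.6 40;python3 - <<'E'
from h import *
a=[]
for n,(x,y) in(('top',(420,230)),('side',(315,60))):
    c=cam(n);a.append(cv2.resize(c['img'][y:y+110,x:x+100,::-1],None,fx=4,fy=4,interpolation=cv2.INTER_NEAREST))
cv2.imwrite('pics/b.png',np.hstack(a))
E
```

```text
time: 5.32
tool_pos: [0.5134, -0.1929, 0.4553]
tcp_rot: [0.0, 3.14, -0.001]
wrist_force: [-0.7, -0.1, -1.0]
width: 0.692
grip_force: 43.3
```

View pics/b.png

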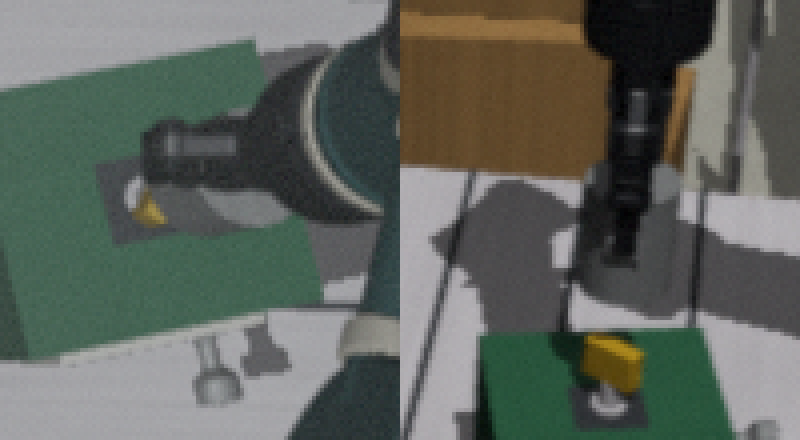

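Cup lifted clear. The rod stayed with its yellow handle visible, running diagonally at about (150,205) in the top crop and (612,362) in the side crop. Carrying the cup to the mat.

```bash
python3 -m jog '[{"dx":0,"dy":12,"dz":0,"ax":0,"ay":0,"az":0},{"dx":3,"dy":22,"dz":0,"ax":0,"ay":0,"az":0},{"dx":3,"dy":28,"dz":0,"ax":0,"ay":0,"az":0},{"dx":3,"dy":28,"dz":0,"ax":0,"ay":0,"az":0},{"dx":3,"dy":28,"dz":0,"ax":0,"ay":0,"az":0},{"dx":3,"dy":28,"dz":0,"ax":0,"ay":0,"az":0},{"dx":3,"dy":28,"dz":0,"ax":0,"ay":0,"az":0},{"dx":3,"dy":28,"dz":0,"ax":0,"ay":0,"az":0},{"dx":3,"dy":28,"dz":0,"ax":0,"ay":0,"az":0},{"dx":3,"dy":28,"dz":0,"ax":0,"ay":0,"az":0},{"dx":3,"dy":28,"dz":0,"ax":0,"ay":0,"az":0},{"dx":3,"dy":28,"dz":0,"ax":0,"ay":0,"az":0},{"dx":3,"dy":28,"dz":0,"ax":0,"ay":0,"az":0},{"dx":3,"dy":28,"dz":0,"ax":0,"ay":0,"az":0},{"dx":0,"dy":20,"dz":0,"ax":0,"ay":0,"az":0},{"dx":0,"dy":10,"dz":0,"ax":0,"ay":0,"az":0},{"dx":0,"dy":4,"dz":0,"ax":0,"ay":0,"az":0},{"dx":0,"dy":0,"dz":0,"ax":0,"ay":0,"az":0}]' && python3 -m jog '[{"dx":0,"dy":0,"dz":10,"ax":0,"ay":0,"az":0},{"dx":0,"dy":0,"dz":20,"ax":0,"ay":0,"az":0},{"dx":0,"dy":0,"dz":25,"ax":0,"ay":0,"az":0},{"dx":0,"dy":0,"dz":25,"ax":0,"ay":0,"az":0},{"dx":0,"dy":0,"dz":25,"ax":0,"ay":0,"az":0},{"dx":0,"dy":0,"dz":25,"ax":0,"ay":0,"az":0},{"dx":0,"dy":0,"dz":25,"ax":0,"ay":0,"az":0},{"dx":0,"dy":0,"dz":25,"ax":0,"ay":0,"az":0},{"dx":0,"dy":0,"dz":20,"ax":0,"ay":0,"az":0},{"dx":0,"dy":0,"dz":15,"ax":0,"ay":0,"az":0},{"dx":0,"dy":0,"dz":8,"ax":0,"ay":0,"az":0},{"dx":0,"dy":0,"dz":0,"ax":0,"ay":0,"az":0},{"dx":0,"dy":0,"dz":0,"ax":0,"ay":0,"az":0}]'
python3 - <<'E'
from h import *
print(bot.read_state()['tool_pos'])
a=[]
for n,(x,y) in(('top',(240,240)),('side',(315,230))):
    c=cam(n);a.append(cv2.resize(c['img'][y:y+130,x:x+100,::-1],None,fx=4,fy=4,interpolation=cv2.INTER_NEAREST))
cv2.imwrite('pics/c.png',np.hstack(a))
E
```

```text
time: 6.92
tool_pos: [0.474, 0.2117, 0.454]
tcp_rot: [0.002, -3.14, 0.001]
wrist_force: [0.1, 0.3, -2.1]
width: 0.691
grip_force: 43.5
time: 8.0
tool_pos: [0.4745, 0.2103, 0.2314]
tcp_rot: [-0.002, -3.141, 0.001]
wrist_force: [0.0, -0.5, -1.2]
width: 0.694
grip_force: 43.4
[0.47445929 0.21031931 0.23144818]
```

View pics/c.png

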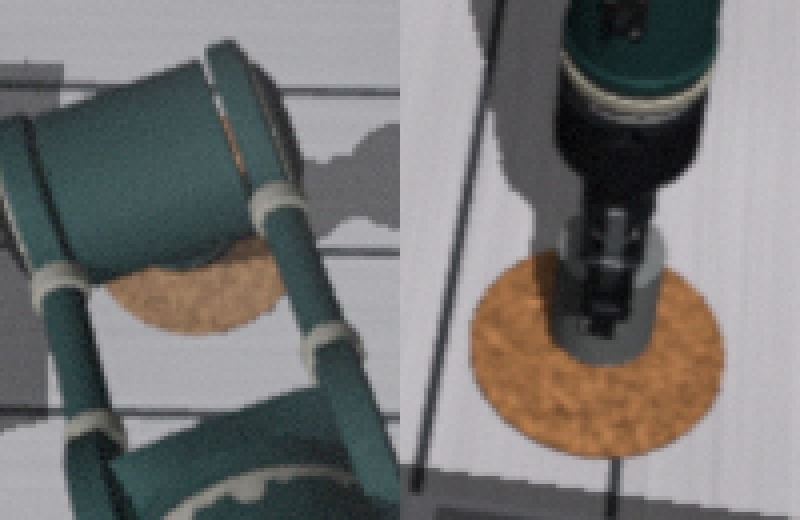

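The side crop shows the cup above the mat's middle. Lowering it slowly.

```bash
python3 -m jog '[{"dx":0,"dy":0,"dz":6,"ax":0,"ay":0,"az":0},{"dx":0,"dy":0,"dz":6,"ax":0,"ay":0,"az":0},{"dx":0,"dy":0,"dz":3,"ax":0,"ay":0,"az":0},{"dx":0,"dy":0,"dz":2,"ax":0,"ay":0,"az":0},{"dx":0,"dy":0,"dz":0,"ax":0,"ay":0,"az":0},{"dx":0,"dy":0,"dz":0,"ax":0,"ay":0,"az":0}]';for i in 1 2; do python3 -m jog '[{"dx":0,"dy":0,"dz":1,"ax":0,"ay":0,"az":0},{"dx":0,"dy":0,"dz":1,"ax":0,"ay":0,"az":0},{"dx":0,"dy":0,"dz":0,"ax":0,"ay":0,"az":0},{"dx":0,"dy":0,"dz":0,"ax":0,"ay":0,"az":0}]' | grep -E "pos|force";done
```

```text
time: 8.6
tool_pos: [0.4742, 0.2112, 0.2145]
tcp_rot: [0.0, -3.141, 0.0]
wrist_force: [0.4, 0.9, -2.2]
width: 0.692
grip_force: 43.5
tool_pos: [0.4744, 0.2111, 0.2127]
wrist_force: [-0.1, -0.0, -1.2]
grip_force: 43.5
tool_pos: [0.4745, 0.2112, 0.2108]
wrist_force: [0.5, 0.5, -0.6]
grip_force: 43.5
```

```bash
for i in 1 2 3; do python3 -m jog '[{"dx":0,"dy":0,"dz":1,"ax":0,"ay":0,"az":0},{"dx":0,"dy":0,"dz":0,"ax":0,"ay":0,"az":0},{"dx":0,"dy":0,"dz":0,"ax":0,"ay":0,"az":0}]' | grep -E "pos|t_force";done
```

```text
tool_pos: [0.4745, 0.2112, 0.2107]
wrist_force: [-3.6, -1.3, 6.3]
tool_pos: [0.4746, 0.2113, 0.2107]
wrist_force: [-4.7, -2.4, 13.2]
tool_pos: [0.4747, 0.2113, 0.2106]
wrist_force: [-8.9, -2.0, 21.3]
```

Contact at TCP z = 0.2107. I'll ease off the push, open, and rise straight up.

```bash
python3 -m jog '[{"dx":0,"dy":0,"dz":-1.5,"ax":0,"ay":0,"az":0},{"dx":0,"dy":0,"dz":-0.5,"ax":0,"ay":0,"az":0},{"dx":0,"dy":0,"dz":0,"ax":0,"ay":0,"az":0}]' && python3 -m jog '[{"dx":0,"dy":0,"dz":0,"ax":0,"ay":0,"az":0},{"dx":0,"dy":0,"dz":0,"ax":0,"ay":0,"az":0},{"dx":0,"dy":0,"dz":0,"ax":0,"ay":0,"az":0},{"dx":0,"dy":0,"dz":0,"ax":0,"ay":0,"az":0},{"dx":0,"dy":0,"dz":0,"ax":0,"ay":0,"az":0},{"dx":0,"dy":0,"dz":0,"ax":0,"ay":0,"az":0},{"dx":0,"dy":0,"dz":0,"ax":0,"ay":0,"az":0}]' 1 30 && python3 -m jog '[{"dx":0,"dy":0,"dz":-6,"ax":0,"ay":0,"az":0},{"dx":0,"dy":0,"dz":-10,"ax":0,"ay":0,"az":0},{"dx":0,"dy":0,"dz":-20,"ax":0,"ay":0,"az":0},{"dx":0,"dy":0,"dz":-30,"ax":0,"ay":0,"az":0},{"dx":0,"dy":0,"dz":-35,"ax":0,"ay":0,"az":0},{"dx":0,"dy":0,"dz":-35,"ax":0,"ay":0,"az":0},{"dx":0,"dy":0,"dz":-35,"ax":0,"ay":0,"az":0},{"dx":0,"dy":0,"dz":-30,"ax":0,"ay":0,"az":0},{"dx":0,"dy":0,"dz":-25,"ax":0,"ay":0,"az":0},{"dx":0,"dy":0,"dz":-10,"ax":0,"ay":0,"az":0},{"dx":0,"dy":0,"dz":0,"ax":0,"ay":0,"az":0}]'
python3 - <<'E'
from h import *
a=[]
for n,(x,y) in(('top',(420,230)),('side',(335,120))):
    c=cam(n);save(c,f'pics/{n}1.png');a.append(cv2.resize(c['img'][y:y+100,x:x+80,::-1],None,fx=5,fy=5,interpolation=cv2.INTER_NEAREST))
    hsv=cv2.cvtColor(c['img'],cv2.COLOR_RGB2HSV);m=cv2.inRange(hsv,(18,140,60),(35,255,255));m[:y]=0;m[y+110:]=0;m[:,:x]=0;m[:,x+100:]=0
    k=max(cv2.findContours(m,0,1)[0],key=cv2.contourArea);print(n,cv2.contourArea(k),cv2.minAreaRect(k),cv2.approxPolyDP(k,1,True)[:,0].tolist())
cv2.imwrite('pics/d.png',np.hstack(a))
E
```

```text
time: 10.27
tool_pos: [0.4748, 0.2113, 0.2107]
tcp_rot: [0.0, 3.141, 0.001]
wrist_force: [-2.4, -0.9, 8.3]
width: 0.691
grip_force: 44.2
time: 10.85
tool_pos: [0.4743, 0.2111, 0.2095]
tcp_rot: [-0.0, -3.141, 0.0]
wrist_force: [0.3, 0.0, 0.3]
width: 1.001
grip_force: 0.0
time: 11.77
tool_pos: [0.475, 0.2114, 0.45]
tcp_rot: [0.0, 3.134, 0.004]
wrist_force: [0.3, 1.3, -0.1]
width: 0.997
grip_force: 0.0
top 0.0 ((466.0, 271.0), (0.0, 0.0), 0.0) [[466, 271]]
side 12.0 ((362.5, 146.0), (6.0, 3.0), 90.0) [[364, 143], [361, 145], [361, 149], [363, 148]]
```

View pics/d.png

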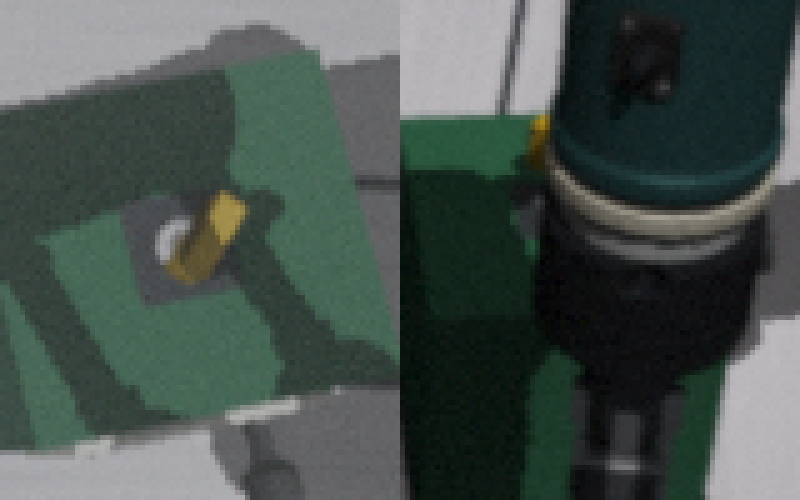

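View pics/side1.png

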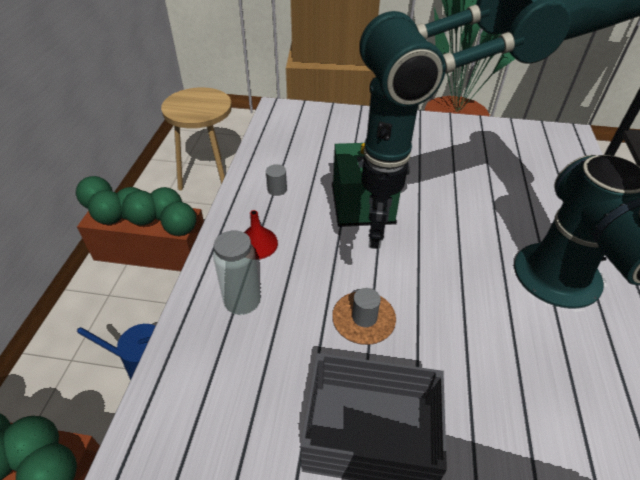

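The cup stands mouth down in the middle of the mat (side ~(366,308)). In the top crop the yellow handle runs from about (235,200) to (185,270). Next I'll measure its yaw and centre.

```bash
python3 - <<'E'
from h import *
from cv2 import *
top=cam('top');side=cam('side')
b=cv2.imread('pics/b.png')[::4,400::4]; sd=np.zeros((480,640,3),np.uint8); sd[60:60+b.shape[0],315:315+b.shape[1]]=b
t=np.zeros_like(sd); im=cv2.imread('pics/top1.png'); t[255:295,445:475]=im[255:295,445:475]
for n,c,i in(('top',top,t),('side',side,sd)):
    hsv=cv2.cvtColor(i,cv2.COLOR_BGR2HSV);m=cv2.inRange(hsv,(14,110,50),(35,255,255))
    k=max(cv2.findContours(m,0,1)[0],key=cv2.contourArea);h=cv2.convexHull(k)
    q=cv2.approxPolyDP(h,1.2,True)[:,0];print(n,cv2.contourArea(k),cv2.minAreaRect(k))
    print([(p.tolist(),onz(c,*p,.2)[:2].round(4).tolist()) for p in q])
    M=cv2.moments(m,True);u=(M['m10']/M['m00'],M['m01']/M['m00']);print(u,'c@.186',onz(c,*u,.186),'exp',proj(c,[.513,-.192,.186]))
    # white collar
    w=cv2.inRange(hsv,(0,0,120),(180,60,255)); ys,xs=np.nonzero(w)
    s=(abs(xs-u[0])<12)&(abs(ys-u[1])<14); print('collar',xs[s].min() if s.any() else None,xs[s].max() if s.any() else None,ys[s].min() if s.any() else None,ys[s].max() if s.any() else None)
E
```

```text
top 74.0 ((461.4529113769531, 277.2882385253906), (6.902685165405273, 18.867338180541992), 32.47119140625)
[([466, 269], [0.5302, -0.2024]), ([468, 271], [0.5258, -0.2068]), ([467, 275], [0.5166, -0.2042]), ([461, 284], [0.4958, -0.1898]), ([456, 285], [0.4933, -0.1783]), ([454, 283], [0.4978, -0.1739]), ([462, 270], [0.5277, -0.1932])]
(462.17525773195877, 276.8144329896907) c@.186 [ 0.51369301 -0.19777564  0.186     ] exp (np.float64(459.68768637760417), np.float64(277.0617270127866))
collar 451 457 274 281
side 2041.5 ((341.0, 81.5), (43.0, 52.0), 90.0)
[([360, 60], [0.5804, -0.6829]), ([367, 75], [0.5488, -0.5815]), ([365, 99], [0.5426, -0.4306]), ([360, 103], [0.5552, -0.4052]), ([315, 100], [0.6883, -0.4003]), ([315, 60], [0.7287, -0.6578])]
(343.8976377952756, 86.52465810194778) c@.186 [ 0.61542472 -0.52158598  0.186     ] exp (np.float64(368.1963262645512), np.float64(150.19237462931204))
collar None None None None
```

```bash
python3 - <<'E'
from h import *
c=cam('side')
b=cv2.imread('pics/b.png')[2::4,402::4]
hsv=cv2.cvtColor(b,cv2.COLOR_BGR2HSV);m=cv2.inRange(hsv,(14,110,50),(35,255,255));m[:78]=0
k=max(cv2.findContours(m,0,1)[0],key=cv2.contourArea);h=cv2.convexHull(k)
q=cv2.approxPolyDP(h,.8,True)[:,0]+[315,60];print(q.tolist(),[onz(c,*p,.2)[:2].round(4).tolist() for p in q],[onz(c,*p,.172)[:2].round(4).tolist() for p in q])
for y in (-30,-35,-25):
    a=np.radians(y);R=np.array([[np.cos(a),-np.sin(a)],[np.sin(a),np.cos(a)]])
    print(y,[np.round(proj(c,[*(R@[x,w]+[.5135,-.191]),z]),1).tolist() for x,w,z in((-.02,.007,.2),(.02,.007,.2),(.02,-.007,.2),(-.02,-.007,.2),(-.02,.007,.172),(.02,.007,.172))])
print(hsv[78:104,44:64,2])
E
```

```text
[[362, 143], [370, 144], [375, 148], [374, 156], [372, 158], [360, 152]] [[0.5314, -0.2016], [0.5101, -0.2005], [0.4958, -0.1845], [0.4959, -0.1487], [0.5003, -0.1393], [0.5329, -0.1603]] [[0.5329, -0.2433], [0.5108, -0.2421], [0.496, -0.2254], [0.496, -0.1883], [0.5006, -0.1785], [0.5345, -0.2003]]
-30 [[373.3, 150.0], [360.7, 144.3], [363.7, 142.0], [376.3, 147.5], [372.3, 158.8], [359.9, 153.2]]
-35 [[372.7, 150.2], [360.9, 144.0], [364.3, 141.8], [376.1, 147.9], [371.7, 159.0], [360.1, 152.8]]
-25 [[373.8, 149.7], [360.5, 144.7], [363.2, 142.2], [376.4, 147.1], [372.8, 158.6], [359.7, 153.6]]
[[179 179 174 173 176 175 179 174 179 181 178 176 173 172 167 137 112  93
   79  83]
 [180 175 173 174 175 177 178 178 178 177 178 175 179 175 175 171 166 135
  112 110]
 [179 173 172 174 175 173 176 174 177 178 175 176 179 176 177 175 173 171
  170 171]
 [175 169 166 165 165 168 168 167 161 162 160 161 162 164 163 163 161 161
  161 162]
 [150 136 125 124 125 133 133 125 113 101  97  97 100 114 123 124 117 107
  109 111]
 [ 57  54  59  79  92  84  80  67  55  48  44  47  46  70  84  88  87  
[... 1014 characters left out ...]
  85  82
   82  84]
 [ 46  30  27  25  32  37  78 101  92  88  87  91  87  99  97  87  85  85
   86  84]
 [ 54  43  30  34  41  44  74  99 108  82  66  82  87  88  75  62  73  84
   84  85]
 [ 54  51  48  63  92  80  79  99 111  90  63  49  55  51  45  54  69  81
   86  84]
 [ 53  54  54  80 136 113  86 106 114 110  88  64  43  33  44  49  60  76
   85  86]
 [ 53  54  57  94 141 128  99 107 116 115 107 101  76  50  49  53  61  79
   86  83]
 [ 52  56  59  83 133 147 136 128 128 131 147 155 116  66  54  54  51  73
   83  87]
 [ 56  53  55  62  91 128 152 153 153 154 155 138  96  57  50  54  52  72
   82  85]
 [ 54  51  53  55  63  86 110 119 122 125 117  90  65  57  52  52  53  62
   81  84]]
```

```bash
python3 -m jog '[{"dx":0,"dy":-12,"dz":0,"ax":0,"ay":0,"az":0},{"dx":-3,"dy":-22,"dz":0,"ax":0,"ay":0,"az":0},{"dx":-3,"dy":-28,"dz":0,"ax":0,"ay":0,"az":0},{"dx":-3,"dy":-28,"dz":0,"ax":0,"ay":0,"az":0},{"dx":-3,"dy":-28,"dz":0,"ax":0,"ay":0,"az":0},{"dx":-3,"dy":-28,"dz":0,"ax":0,"ay":0,"az":0},{"dx":-3,"dy":-28,"dz":0,"ax":0,"ay":0,"az":0},{"dx":-3,"dy":-28,"dz":0,"ax":0,"ay":0,"az":0},{"dx":-3,"dy":-28,"dz":0,"ax":0,"ay":0,"az":0},{"dx":-3,"dy":-28,"dz":0,"ax":0,"ay":0,"az":0},{"dx":-3,"dy":-28,"dz":0,"ax":0,"ay":0,"az":0},{"dx":-3,"dy":-28,"dz":0,"ax":0,"ay":0,"az":0},{"dx":-3,"dy":-28,"dz":0,"ax":0,"ay":0,"az":0},{"dx":-3,"dy":-28,"dz":0,"ax":0,"ay":0,"az":0},{"dx":-2,"dy":-20,"dz":0,"ax":0,"ay":0,"az":0},{"dx":0,"dy":-10,"dz":0,"ax":0,"ay":0,"az":0},{"dx":0,"dy":-3,"dz":0,"ax":0,"ay":0,"az":0}]' && python3 -m jog '[{"dx":0,"dy":0,"dz":0,"ax":0,"ay":0,"az":4},{"dx":0,"dy":0,"dz":0,"ax":0,"ay":0,"az":6},{"dx":0,"dy":0,"dz":0,"ax":0,"ay":0,"az":6},{"dx":0,"dy":0,"dz":0,"ax":0,"ay":0,"az":6},{"dx":0,"dy":0,"dz":0,"ax":0,"ay":0,"az":6},{"dx":0,"dy":0,"dz":0,"ax":0,"ay":0,"az":4},{"dx":0,"dy":0,"dz":0,"ax":0,"ay":0,"az":0},{"dx":0,"dy":0,"dz":0,"ax":0,"ay":0,"az":0}]'
python3 - <<'E'
from h import *
s=bot.read_state();R=Ro.from_rotvec(s['tcp_rot']).as_matrix();print(s['tool_pos'],R.round(3).tolist(),(R.T@(np.array([.513,-.192,.343])-s['tool_pos'])*1000).round(1), 'yawY',np.degrees(np.arctan2(R[1,1],R[0,1])))
E
```

```text
time: 13.43
tool_pos: [0.5147, -0.1938, 0.4444]
tcp_rot: [-0.004, -3.139, -0.001]
wrist_force: [-0.4, 0.7, 0.3]
width: 1.001
grip_force: 0.0
time: 14.1
tool_pos: [0.5151, -0.1911, 0.4453]
tcp_rot: [-0.861, -3.02, -0.001]
wrist_force: [-0.1, 0.1, 0.9]
width: 1.0
grip_force: 0.0
[ 0.51506367 -0.19106957  0.44528065] [[-0.85, 0.527, -0.001], [0.527, 0.85, 0.001], [0.001, 0.0, -1.0]] [  1.2  -1.9 102.3] yawY 58.16484970135158
```

```bash
python3 -m jog '[{"dx":1.2,"dy":-1.9,"dz":10,"ax":0,"ay":0,"az":0},{"dx":0,"dy":0,"dz":18,"ax":0,"ay":0,"az":0},{"dx":0,"dy":0,"dz":20,"ax":0,"ay":0,"az":0},{"dx":0,"dy":0,"dz":20,"ax":0,"ay":0,"az":0},{"dx":0,"dy":0,"dz":16,"ax":0,"ay":0,"az":0},{"dx":0,"dy":0,"dz":12,"ax":0,"ay":0,"az":0},{"dx":0,"dy":0,"dz":6,"ax":0,"ay":0,"az":0},{"dx":0,"dy":0,"dz":0,"ax":0,"ay":0,"az":0},{"dx":0,"dy":0,"dz":0,"ax":0,"ay":0,"az":0}]' && for i in 1 2 3; do python3 -m jog '[{"dx":0,"dy":0,"dz":0,"ax":0,"ay":0,"az":0},{"dx":0,"dy":0,"dz":0,"ax":0,"ay":0,"az":0},{"dx":0,"dy":0,"dz":0,"ax":0,"ay":0,"az":0},{"dx":0,"dy":0,"dz":0,"ax":0,"ay":0,"az":0}]' 0 20; python3 -c "
from h import *
s=bot.read_state();R=Ro.from_rotvec(s['tcp_rot']).as_matrix();print('toolF',R.T@s['wrist_force'],'toolM',R.T@s['torque'])";done
```

```text
time: 14.85
tool_pos: [0.5134, -0.1929, 0.3438]
tcp_rot: [-0.865, -3.02, 0.0]
wrist_force: [-0.2, 0.2, 0.7]
width: 1.004
grip_force: 0.0
time: 15.18
tool_pos: [0.5135, -0.193, 0.3446]
tcp_rot: [0.866, 3.018, -0.0]
wrist_force: [-0.5, -0.2, -0.0]
width: 0.451
grip_force: 0.0
toolF [ 0.28684555 -0.44598695  0.01514887] toolM [-0.00626431  0.02161508  0.0133614 ]
time: 15.52
tool_pos: [0.5134, -0.1929, 0.3441]
tcp_rot: [0.866, 3.019, -0.0]
wrist_force: [-0.4, -0.4, 2.2]
width: 0.161
grip_force: 23.0
toolF [ 0.13500618 -0.57335267 -2.21878045] toolM [0.00411143 0.03977392 0.01567587]
time: 15.85
tool_pos: [0.5134, -0.1929, 0.344]
tcp_rot: [0.866, 3.019, -0.0]
wrist_force: [-0.3, 1.3, 3.8]
width: 0.161
grip_force: 23.2
toolF [ 0.96411365  0.91387771 -3.77250271] toolM [-0.06023456  0.12005029  0.00168   ]
```

Handle gripped (13.7 mm) with little side force. Drawing slowly while checking the force.

```bash
cat > f.py <<'E'
from h import *
s=bot.read_state();R=Ro.from_rotvec(s['tcp_rot']).as_matrix();print('toolF',(R.T@s['wrist_force']).round(2),'toolM',(R.T@s['torque']).round(2),s['tool_pos'].round(4),s['grip_force'],s['time'])
E
python3 -m jog '[{"dx":0,"dy":0,"dz":0,"ax":0,"ay":0,"az":0},{"dx":0,"dy":0,"dz":0,"ax":0,"ay":0,"az":0}]' 0 45 >/dev/null; python3 f.py
for i in 1 2; do python3 -m jog '[{"dx":0,"dy":0,"dz":-1,"ax":0,"ay":0,"az":0},{"dx":0,"dy":0,"dz":-1.5,"ax":0,"ay":0,"az":0},{"dx":0,"dy":0,"dz":-1.5,"ax":0,"ay":0,"az":0},{"dx":0,"dy":0,"dz":-1,"ax":0,"ay":0,"az":0},{"dx":0,"dy":0,"dz":0,"ax":0,"ay":0,"az":0}]' >/dev/null; python3 f.py; done
```

```text
toolF [ 1.37  0.11 -4.32] toolM [0.   0.12 0.01] [ 0.5135 -0.1929  0.3441] 46.83086335659027 16.0167
toolF [-0.14  0.3   1.64] toolM [-0.03 -0.05 -0.02] [ 0.5132 -0.1928  0.3485] 45.968806743621826 16.4333
toolF [ 0.29 -0.16  0.92] toolM [0.01 0.03 0.03] [ 0.5134 -0.1929  0.3541] 45.97821772098541 16.85
```

```bash
for i in 1 2 3; do python3 -m jog '[{"dx":0,"dy":0,"dz":-2,"ax":0,"ay":0,"az":0},{"dx":0,"dy":0,"dz":-2,"ax":0,"ay":0,"az":0},{"dx":0,"dy":0,"dz":-2,"ax":0,"ay":0,"az":0},{"dx":0,"dy":0,"dz":-2,"ax":0,"ay":0,"az":0},{"dx":0,"dy":0,"dz":-2,"ax":0,"ay":0,"az":0},{"dx":0,"dy":0,"dz":-2,"ax":0,"ay":0,"az":0},{"dx":0,"dy":0,"dz":-2,"ax":0,"ay":0,"az":0},{"dx":0,"dy":0,"dz":-1,"ax":0,"ay":0,"az":0},{"dx":0,"dy":0,"dz":0,"ax":0,"ay":0,"az":0}]' >/dev/null; python3 f.py; done
```

```text
toolF [-1.44  0.3   1.82] toolM [-0.03 -0.01  0.02] [ 0.5134 -0.1929  0.3691] 45.97891330718994 17.6
toolF [-0.44 -1.26  0.51] toolM [-0.02 -0.01 -0.02] [ 0.5134 -0.1929  0.3841] 45.9797340631485 18.35
toolF [0.33 0.58 1.28] toolM [ 0.04 -0.02 -0.05] [ 0.5134 -0.1929  0.3991] 45.979671478271484 19.1
```

```bash
python3 -m jog '[{"dx":0,"dy":0,"dz":-1,"ax":0,"ay":0,"az":0},{"dx":0,"dy":0,"dz":-1,"ax":0,"ay":0,"az":0},{"dx":0,"dy":0,"dz":0,"ax":0,"ay":0,"az":0},{"dx":0,"dy":0,"dz":0,"ax":0,"ay":0,"az":0},{"dx":0,"dy":0,"dz":0,"ax":0,"ay":0,"az":0},{"dx":0,"dy":0,"dz":0,"ax":0,"ay":0,"az":0}]' >/dev/null; python3 f.py; python3 - <<'E'
from h import *
c=cam('side');t=cam('top')
cv2.imwrite('pics/e.png',np.hstack([cv2.resize(c['img'][90:200,320:410,::-1],None,fx=5,fy=5,interpolation=cv2.INTER_NEAREST),cv2.resize(c['img'][280:390,320:380,::-1],None,fx=5,fy=5,interpolation=cv2.INTER_NEAREST)]))
print([proj(c,[.5135,-.192,z]) for z in(.15,.162,.177,.207)])
E
```

```text
toolF [-0.45 -0.87  0.14] toolM [ 0.03  0.   -0.05] [ 0.5133 -0.1928  0.4006] 45.979408621788025 19.6
[(np.float64(366.86211712690886), np.float64(161.32234101162965)), (np.float64(367.23874007665853), np.float64(157.65714755209177)), (np.float64(367.71681936072713), np.float64(153.00460827833456)), (np.float64(368.69812391065847), np.float64(143.45481578530308))]
```

View pics/e.png

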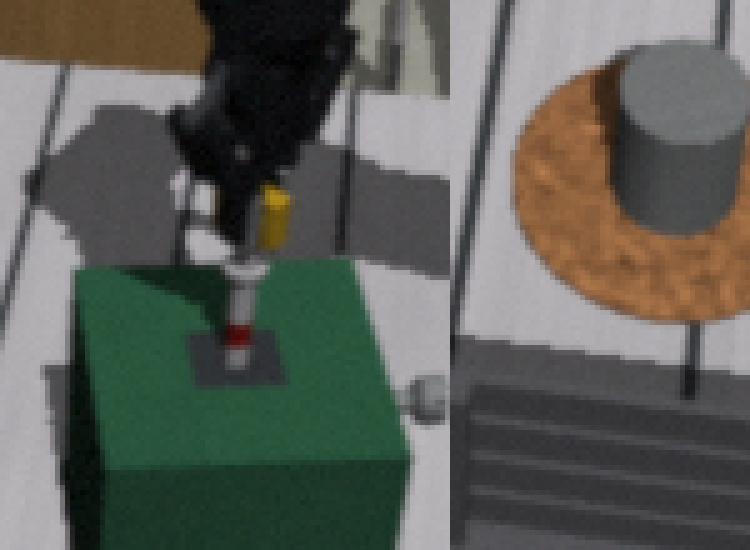

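The whole red band shows (crop ~(238,335)) with bare metal below it and no blue. The rod is upright and still, and the cup stands on the mat.

```bash
python3 -c "
from workcell import bot;print(bot.finish_job())"
```

```text
the job is handed in; nothing more can be done
None
```

The steel cup stands mouth down on the cork mat, and the arm is holding the rod upright at about 57 mm lift, with the whole red band showing and no blue; I handed the job in at about 20 s.

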